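# Release a cracked plug-in relay and hold it up for inspection

## Task

Stand the blue-handled key in the slot of the brass knob beside the cracked amber relay, turn the knob clockwise with it to its stop so that the red retainer bar swings clear, and leave the key standing in the slot. Then draw the relay out of its base and hold it up at least 15 cm above the table, tipped about 45 degrees so that the brass blades on its underside face the window across the table from the robot. Finish while still holding it there, and do not disturb the porcelain fuse carrier or the two iron pole pieces.

Things in the scene. Friction and masses are not known exactly. Their poses are not given: they have to be found in the camera images.
- key: loose steel T-key, 98 mm tall, 140 g, upright in its stand. Origin at the lower tip, z up the shaft. Flat tang 20 (own x) x 10 (own y) mm to z 30 (lowest 4 mm reduced to 17 x 7), shaft 12 mm thick to z 72, then blue handle bar 56 (x) x 14 (y) mm, z 72 to 98, parallel to the tang. A half turn about z makes no difference
- stand: fixed wooden block 70 x 60 x 30 mm high with a 25 mm deep slot in which the key stands; origin at the centre of its underside, own x along the slot. The key's tip starts 5 mm above the table
- base: fixed grey relay base. Origin at table level below the centre of the relay socket, z up. Plate 130 (x) x 200 (y, -135 to +65 mm) x 15 mm thick; black socket walls, inside 64 x 54 mm, rise 25 mm above the plate; the relay stands on the plate between them, free once raised 25 mm. The knob's axis is at own x 0, y -85 mm
- recess (a point): centre of the mouth of the slot in the top of the brass knob (48 mm across), 75 mm above the table. Own z up; the slot is 23.5 mm along own y by 13.5 mm along own x and 18 mm deep (flat floor), its rim chamfered 2.5 mm. The red bar points from the knob's axis along own +y. The point turns with the knob
- retainer (a joint): angle of knob and red retainer bar, rad: 0 = bar straight over the relay's lug, grows clockwise seen from above, hard stop at 1.45; lug free above about 0.9. Starts at 0 to 0.3. Light friction (0.06 N m); stays where it is left. The key has about 0.18 rad of play either way in the slot
- relay: cracked plug-in relay, 280 g, 126 mm tall. Origin at its blade tips, own z up to the handle; starts upright 15 mm above the table, axes as the base's. Brass blades z 0-12 mm, black plug 60 (x) x 50 (y) to 28, flange 74 x 64 at z 28-34 with a lug to y -46 that the red bar holds down, cracked amber housing 56 x 48 to 85, lid 60 x 52 to 91, black handle fin 42 (x) x 14 (y) z 91-126
- grip (a point): point in the relay's handle fin, on the relay's own z axis 112 mm above its origin (14 mm below the fin's top)
- view (a point): unmarked fixed point on the table at x 0.70, y 0; only its axes matter: its own z is the direction wanted for the relay's own z at the end, 45 degrees from upright with the handle leaning to the robot (-x), so that the blades look down and away from the robot (+x), to the white window frame beyond the table's far edge
- fuse: white porcelain fuse carrier 60 x 30 x 33 mm lying loose; origin under its middle. Bystander: leave it alone
- pole1: dark iron pole piece, a T-shaped bar 55 long x 22 (34 across its head) x 22 mm high, lying loose; origin under its middle. Bystander: leave it alone
- pole2: dark iron pole piece, a T-shaped bar 55 long x 22 (34 across its head) x 22 mm high, lying loose; origin under its middle. Bystander: leave it alone
Things that resemble listed ones, but are neither listed nor needed, are in the scene too. There is more than one size of the key; the job needs the larger. Of the things that look like the relay, the larger one is meant.

How it is judged:
By the outcome, as a careful person would: the job done as asked, in the order asked, and still so for the second after the job is handed in, while the arm keeps its last pose, push and grip.
It also fails if it takes over 58 s, if anything falls off the work surface, if the arm or the gripper's body presses on something with over 40 N, if the wrist force passes 120 N, or if a joint passes its speed limit or range.

## Robot

A 7-joint arm with a two-finger parallel gripper is mounted at the origin on the work surface. World frame = base frame: x ahead of the robot, y to its left, z up, the work surface at z = 0. Lengths are in m, angles in rad, forces in N, time in s.
With the tool pointing down it reaches from about 0.425 to 0.95 m from the base axis. Payload 4.7 kg.
Tool frame: the origin (TCP) lies midway between the tips of the shut fingers; the grasp point (between the pads) lies 19 mm behind it; z points along the fingers, y is the line along which they close (so a half turn about z gives the same grasp; the last joint's range is limited). The gripper opens to 85 mm and grips with 20 to 120 N. Pads are 22 mm wide; open, the fingers measure 114 mm over their backs; the gripper's body (76 mm by 85 mm) begins 54 mm behind the grasp point. The pads swing forward as they close: fully open they stand 13 mm farther back than shut.
Start: joints at [1.228, 0.469, -0.049, 1.532, 0.024, 1.141, -0.082], TCP at [0.208, -0.642, 0.231] pointing down, gripper open.
Joint ranges: [-2.59, 2.59], [-0.33, 1.99], [-1.39, 1.29], [0.1, 2.45], [-1.04, 4.18], [0.21, 1.99], [-2.66, 2.66]. Speed limits (rad/s): [2.57, 2.57, 3.14, 3.14, 3.14, 3.14, 3.14].

## Interface

Orientations are given as a 3x3 rotation matrix whose columns are the frame's x, y, z axes.
In Python, from rig import r gives the robot as it stands.
- The arm moves only by the shell command python3 -m inch 'ROWS' [OPENING]. ROWS is JSON, a list of rows, each a list of 2 entries, a list of its own where there are three numbers: the shift along the world's x, y, z in m, then the turn, a rotation vector about the world's x, y, z in degrees. A call has exactly 10 rows; each row shifts and turns the commanded pose from where the row before left it; what a row does not reach is not made up. A row lasts 1/12 s, in which the tool goes at most 41.7 mm and 7.16 degrees, less where a joint would pass 70% of its speed; a pose out of reach is approached as far as the arm can. A call is refused whole if a number of a shift passes 0.0417 or a number of a turn 7.16, either way. A call with a gripper value outside its range is refused whole. OPENING is the finger opening in m, from 0 to 0.0854, set as the call begins (- or left out, the last holds). The fingers move at their own pace and stop on an object; the grip force is fixed at half the most. Time passes only in rows, so rows that do not move let the fingers close, or fill a call up. It gives the time, the measured TCP pose, the force, the opening and the grip force at its end, in the units of the state.
- r.sense(): the state, without advancing time (a new reading comes with each control period).
- r.get_image(name): name is "scene" or "top" or "wrist"; returns the picture (420x560x3 uint8, blue, green, red); there is no depth.
- r.camera_params(name): a dict with "fx", "fy", "cx", "cy" (pixels), "D" ([k1, k2, p1, p2, k3] as OpenCV has them; the pictures are not rectified), "xyz" and "attitude" of the camera in the world. Camera axes: x right, y down, z forward; pixel columns grow to the right and rows downward; lengths in m; the calibration is good to about 2 mm. A picture is of the moment at which its call begins: read the wrist's pose just before it. camera_params takes no time and is no camera call; for the wrist camera it gives the pose at the moment of the call.
- r.finish_job(): hands the job in; it is judged then, once.
The state is a dict: "t": time; "q": joint angles; "joint_vel": joint speeds; "joint_torque": joint torques, N m; "tool_pos": TCP position; "tool_rot": TCP orientation; "contact_force": force on the tool from outside, world axes, zero at the start; "moment": the same for the moment, N m; "gripper_width": finger opening in m; "gripper_force": force on a finger pad.
Only numpy, scipy, OpenCV 4.12 (cv2) and the standard library are available. Lean on these libraries where they do the work, as an engineer would, in place of code of your own. Each camera call takes 0.05 s, during which the arm holds its last target. There are 200 camera calls.

## Working session

There is one attempt and no reset: what is moved stays moved. The work goes in short steps, Python scripts to look and compute and a shell command to move; the robot and the scene stay as the last step left them, time stands still between calls to the robot, and variables do not carry over. Pictures are saved under pics/ and viewed, at most 10 in all, crops included, and the job is handed in when it is done.

```bash
ls; mkdir -p pics; python3 - <<'E'
from rig import r
import cv2,numpy as np
for n in ["scene","top"]:
    cv2.imwrite(f"pics/{n}0.png",r.get_image(n)); print(n,r.camera_params(n))
s=r.sense(); print(s['t'],s['tool_pos'],s['tool_rot'],s['contact_force'])
E
```

```text
pics
scene {'fx': 408.99752611079913, 'fy': 408.99752611079913, 'cx': 276.56709708222354, 'cy': 208.36192135171888, 'D': array([-0.06451751,  0.        ,  0.        ,  0.        ,  0.        ]), 'xyz': array([ 1.0958333 , -0.3401297 ,  0.60541613]), 'attitude': array([[ 0.52256685,  0.54980838, -0.65163996],
       [ 0.85259504, -0.3391015 ,  0.39760769],
       [-0.00236405, -0.76336159, -0.6459671 ]])}
top {'fx': 444.8083026119348, 'fy': 444.8083026119348, 'cx': 280.9932894175378, 'cy': 212.79551149622614, 'D': array([-0.00535232,  0.        ,  0.        ,  0.        ,  0.        ]), 'xyz': array([ 0.43941509, -0.00830188,  0.94857787]), 'attitude': array([[ 0.02148082, -0.99028826,  0.13735988],
       [-0.99976764, -0.02152453,  0.00116733],
       [ 0.00180061, -0.13735303, -0.99052052]])}
0.1 [ 0.20818722 -0.64153393  0.23033787] [[ 9.51162393e-01  3.08690284e-01 -6.41113419e-04]
 [ 3.08690937e-01 -9.51160913e-01  1.68029890e-03]
 [-9.11100787e-05 -1.79614303e-03 -9.99998383e-01]] [-0.25478628 -0.25926581  0.9381385 ]
```

View pics/scene0.png

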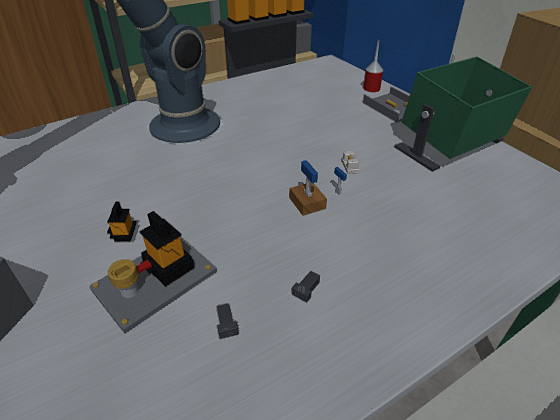

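View pics/top0.png

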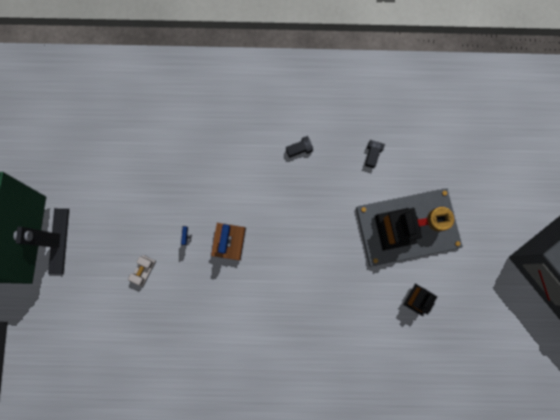

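Scene picture: the large key stands in its wooden block at (309,185), with a smaller blue key at (340,178). The large relay is in its base at (165,250), with a smaller one at (122,222). The brass knob is at (124,275). In the top picture these are at (225,240), (185,236), (397,229), (420,300) and (441,218). The key in the stand and the relay in the base are the larger of each pair and match the description. Next: one composite crop to confirm.

```bash
python3 - <<'E'
import cv2,numpy as np
s=cv2.imread('pics/scene0.png');t=cv2.imread('pics/top0.png')
def c(im,x,y,w,h,k): return cv2.resize(im[y:y+h,x:x+w],(w*k,h*k),interpolation=cv2.INTER_CUBIC)
# tiles 400x300
o=np.vstack([np.hstack([c(s,85,200,133,100,3),c(s,280,145,80,75,4)[:, :]if 0 else cv2.resize(s[145:220,280:380],(400,300),interpolation=cv2.INTER_CUBIC)][0:0]+[cv2.resize(s[200:305,85:225],(400,300),interpolation=cv2.INTER_CUBIC),cv2.resize(s[145:220,280:380],(400,300),interpolation=cv2.INTER_CUBIC)]),
 np.hstack([cv2.resize(t[180:276,350:478],(400,300),interpolation=cv2.INTER_CUBIC),cv2.resize(t[205:280,165:265],(400,300),interpolation=cv2.INTER_CUBIC)])])
cv2.imwrite('pics/crop1.png',o)
E
```

```text
(no output)
```

View pics/crop1.png

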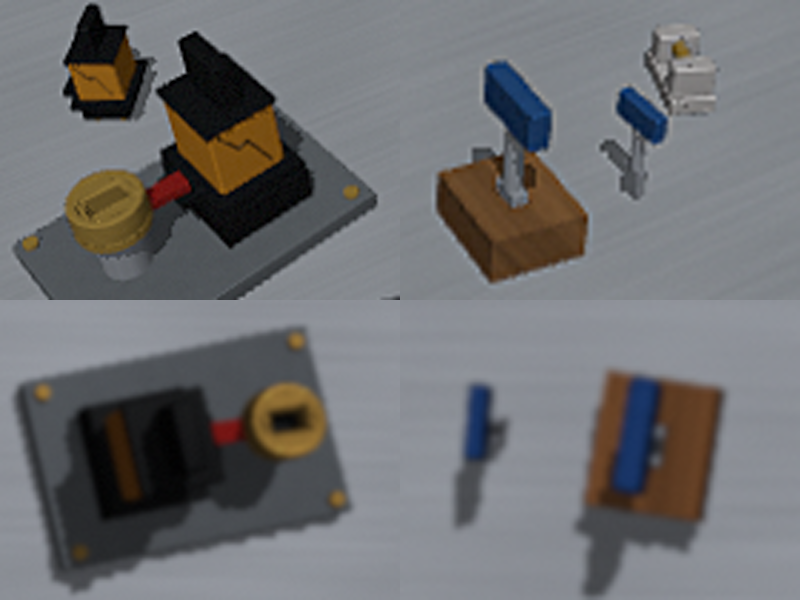

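The crops confirm the choice. The key in the wooden block is the bigger one, with its handle parallel to the slot. The relay in the base is the bigger one, next to the brass knob and red bar. Now triangulating.

```bash
cat > h.py <<'E'
from rig import r
import cv2,numpy as np
def ray(cp,uv):
    K=np.array([[cp['fx'],0,cp['cx']],[0,cp['fy'],cp['cy']],[0,0,1]])
    p=cv2.undistortPoints(np.array([[uv]],float),K,np.array(cp['D']))[0,0]
    d=np.array(cp['attitude'])@np.array([p[0],p[1],1]); return np.array(cp['xyz']),d/np.linalg.norm(d)
def tri(obs):
    A=np.zeros((3,3));b=np.zeros(3)
    for cp,uv in obs:
        o,d=ray(cp,uv);M=np.eye(3)-np.outer(d,d);A+=M;b+=M@o
    x=np.linalg.solve(A,b)
    return x,[float(np.linalg.norm((np.eye(3)-np.outer(d,d))@(x-o))) for o,d in (ray(*q) for q in obs)]
def atz(cp,uv,z):
    o,d=ray(cp,uv);return o+d*(z-o[2])/d[2]
def proj(cp,P):
    R=np.array(cp['attitude']).T;K=np.array([[cp['fx'],0,cp['cx']],[0,cp['fy'],cp['cy']],[0,0,1]])
    return cv2.projectPoints(np.atleast_2d(P).astype(float),cv2.Rodrigues(R)[0],-R@np.array(cp['xyz']),K,np.array(cp['D']))[0][:,0]
E
python3 - <<'E'
from h import *
np.set_printoptions(precision=4,suppress=True)
T=r.camera_params('top');S=r.camera_params('scene')
tl=lambda x,y:(350+x/3.125,180+(y-300)/3.125)
tr=lambda x,y:(165+(x-400)/4,205+(y-300)/4)
sl=lambda x,y:(85+x/2.857,200+y/2.857)
sr=lambda x,y:(280+(x-400)/4,145+y/4)
print('knob',tri([(T,tl(286,420)),(S,sl(108,200))]))
print('keyA',tri([(T,tr(650,380)),(S,sr(502,65))]))
print('keyB',tri([(T,tr(628,490)),(S,sr(548,105))]))
print('other',tri([(T,tr(650,380)),(S,sr(548,105))]),tri([(T,tr(628,490)),(S,sr(502,65))]))
for p in [(43,392),(296,341),(337,498),(80,552)]: print('screw',atz(T,tl(*p),.017))
print(atz(S,sl(30,243),.017),atz(S,sl(351,192),.017),atz(S,(125,322),.017))
w=r.camera_params('wrist'); s=r.sense(); R=s['tool_rot'];print('cam in tool',R.T@(w['xyz']-s['tool_pos']),R.T@w['attitude'],w['fx'])
E
```

```text
knob (array([ 0.5571, -0.3258,  0.071 ]), [0.0011986589708584707, 0.0011986589708584425])
keyA (array([0.5246, 0.0857, 0.1338]), [0.005754345431262966, 0.005754345431262914])
keyB (array([0.4881, 0.1201, 0.0712]), [0.015372189689309122, 0.01537218968930902])
other (array([0.533 , 0.098 , 0.1073]), [0.004780364382903143, 0.004780364382903197]) (array([0.4804, 0.1065, 0.0999]), [0.0037465279799432857, 0.0037465279799434445])
screw [ 0.5796 -0.1823  0.017 ]
screw [ 0.6185 -0.355   0.017 ]
screw [ 0.5119 -0.3795  0.017 ]
screw [ 0.4722 -0.2065  0.017 ]
[ 0.5137 -0.3776  0.017 ] [ 0.5817 -0.1805  0.017 ] [ 0.6217 -0.3528  0.017 ]
cam in tool [ 0.0784  0.0016 -0.1431] [[ 0.0002 -0.9526 -0.3042]
 [ 1.      0.0004 -0.0006]
 [ 0.0007 -0.3042  0.9526]] 347.05925637037706
```

Estimates:
- Key centre about (0.507, 0.102), handle top z 0.103, handle axis at −9°/171°.
- Base origin about (0.538, −0.247), yaw about +12.7°.
- Knob about (0.557, −0.328).

The dark bin near the path has unknown height, so I rise first, then hover over the base for a wrist view.

```bash
python3 -m inch '[[[0,0,0.04],[0,0,7]],[[0,0,0.04],[0,0,7]],[[0.03,0.02,0.02],[0,0,7]],[[0.038,0.038,0],[0,0,7]],[[0.038,0.038,0],[0,0,7]],[[0.038,0.038,0],[0,0,7]],[[0.038,0.038,0],[0,0,7]],[[0.038,0.038,0],[0,0,7]],[[0.038,0.038,0],[0,0,7]],[[0.038,0.038,0],[0,0,7]]]' 0.05
python3 -m inch '[[[0.03,0.03,-0.02],[0,0,6]],[[0.02,0.025,-0.03],[0,0,0]],[[0,0,-0.02],[0,0,0]],[[0,0,0],[0,0,0]],[[0,0,0],[0,0,0]],[[0,0,0],[0,0,0]],[[0,0,0],[0,0,0]],[[0,0,0],[0,0,0]],[[0,0,0],[0,0,0]],[[0,0,0],[0,0,0]]]'
python3 - <<'E'
from h import *
w=r.camera_params('wrist');im=r.get_image('wrist');np.save('w1.npy',w,allow_pickle=True)
cv2.imwrite('pics/w1.png',cv2.resize(im,(800,600),interpolation=cv2.INTER_CUBIC));print(r.sense()['q'])
E
```

```text
t: 0.93
tool_pos: [0.4455, -0.414, 0.3311]
tool_rot: [[0.029, 1.0, -0.001], [1.0, -0.029, 0.0], [0.0, -0.001, -1.0]]
contact_force: [0.6, -0.4, -0.5]
gripper_width: 0.0497
gripper_force: 0.0
t: 1.77
tool_pos: [0.4902, -0.366, 0.2659]
tool_rot: [[-0.068, 0.998, 0.001], [0.998, 0.068, -0.001], [-0.001, 0.001, -1.0]]
contact_force: [-0.1, -1.6, -0.8]
gripper_width: 0.05
gripper_force: 0.0
[ 0.89997168  0.37268996 -0.43690703  1.6308537   0.16798035  1.17440807
  0.49321797]
```

View pics/w1.png

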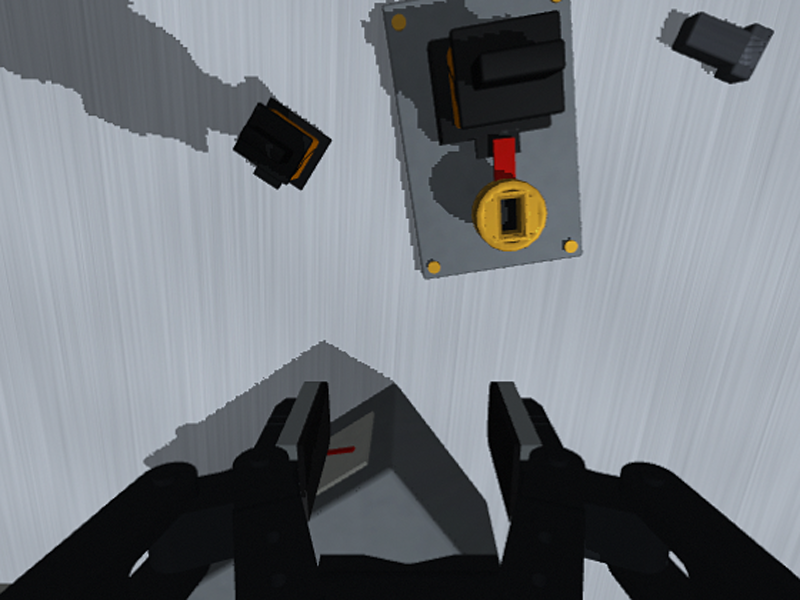

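The wrist view shows the knob slot centre at about (512,214) in the enlarged picture. The red bar runs up the image at x≈505, and plate screws are at (399,22), (433,267) and (571,246). I shift for a second viewpoint.

```bash
python3 -m inch '[[[0.03,0.02,0],[0,0,0]],[[0.03,0.02,0],[0,0,0]],[[0.03,0.03,0],[0,0,0]],[[0,0,0],[0,0,0]],[[0,0,0],[0,0,0]],[[0,0,0],[0,0,0]],[[0,0,0],[0,0,0]],[[0,0,0],[0,0,0]],[[0,0,0],[0,0,0]],[[0,0,0],[0,0,0]]]'
python3 - <<'E'
from h import *
w=r.camera_params('wrist');im=r.get_image('wrist');np.save('w2.npy',w,allow_pickle=True)
cv2.imwrite('pics/w2.png',cv2.resize(im,(800,600),interpolation=cv2.INTER_CUBIC))
E
```

```text
t: 2.65
tool_pos: [0.5791, -0.2969, 0.2652]
tool_rot: [[-0.068, 0.998, 0.0], [0.998, 0.068, -0.0], [-0.0, -0.0, -1.0]]
contact_force: [-0.2, 0.2, -0.0]
gripper_width: 0.0501
gripper_force: 0.0
```

View pics/w2.png

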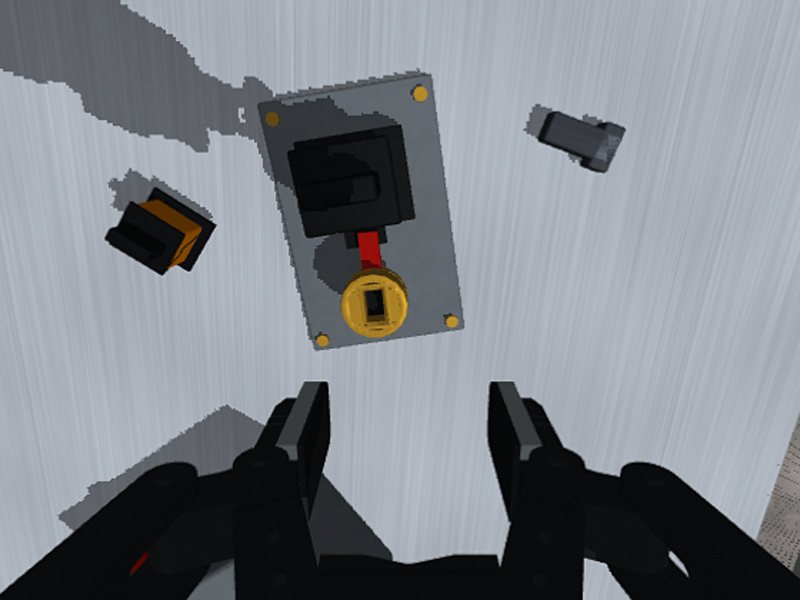

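Second view: slot at (375,304), screws at (272,118), (420,93), (322,340) and (452,321), bar from (370,233) to (372,268).

```bash
python3 - <<'E'
from h import *
np.set_printoptions(precision=4,suppress=True)
k=1/1.42857
W1=np.load('w1.npy',allow_pickle=True).item();W2=np.load('w2.npy',allow_pickle=True).item()
f=lambda x,y:((x+.5)*k-.5,(y+.5)*k-.5)
P={'slot':((512,214.5),(375,304.5)),'knob':((511,214.5),(375,305)),'s1':((399,22),(272,118)),'s3':((433,267),(322,340)),'s4':((571,246),(452,321)),
'sl_c1':((501,196),(365,289)),'sl_c2':((523,196),(384,289)),'sl_c3':((501,236),(366,320)),'sl_c4':((524,236),(385,319))}
for n,(a,b) in P.items(): print(n,*tri([(W1,f(*a)),(W2,f(*b))]))
print('s2',atz(W2,f(420,93),.017))
# red bar
for n,W in(('w1',W1),('w2',W2)):
    im=cv2.imread(f'pics/{n}.png').astype(int);m=(im[...,2]>150)&(im[...,1]<70)&(im[...,0]<70);m[360:]=0
    ys,xs=np.nonzero(m);
    rows=np.unique(ys)[4:-4:3];pts=np.array([atz(W,f(xs[ys==y].mean(),y),.055)[:2] for y in rows])
    d=pts[0]-pts[-1];print(n,len(xs),np.degrees(np.arctan2(*np.linalg.svd(pts-pts.mean(0))[2][0][::-1])),d,pts[0],pts[-1])
    cv2.imwrite
E
```

```text
slot [ 0.5582 -0.3271  0.0729] [5.685550607392019e-05, 5.685550607378662e-05]
knob [ 0.558  -0.3276  0.0719] [0.0003893467934452304, 0.00038934679344513083]
s1 [ 0.4736 -0.2066  0.0181] [0.0003407191745209897, 0.0003407191745211316]
s3 [ 0.5122 -0.3796  0.0166] [5.502623753737617e-05, 5.5026237537549226e-05]
s4 [ 0.6203 -0.3549  0.0175] [4.1031901072324524e-05, 4.1031901072169774e-05]
sl_c1 [ 0.5501 -0.3162  0.071 ] [0.0007257752814031582, 0.0007257752814033548]
sl_c2 [ 0.5638 -0.3147  0.074 ] [0.0003722155390078823, 0.00037221553900784076]
sl_c3 [ 0.5528 -0.3417  0.0689] [0.0011435701001405456, 0.0011435701001404927]
sl_c4 [ 0.567  -0.3393  0.0729] [0.001972513371089331, 0.0019725133710892036]
s2 [ 0.5806 -0.1818  0.017 ]
w1 590 -76.13916942928172 [-0.006   0.0172] [ 0.5503 -0.2819] [ 0.5563 -0.2991]
w2 197 -89.7523572450169 [0.0005 0.0154] [ 0.5509 -0.2826] [ 0.5503 -0.298 ]
```

```bash
python3 -m inch '[[[-0.007,0.037,0],[0,0,7]],[[-0.007,0.037,0],[0,0,7]],[[-0.007,0.037,0],[0,0,7]],[[-0.007,0.037,0],[0,0,7]],[[-0.007,0.037,0],[0,0,7]],[[-0.007,0.037,0],[0,0,7]],[[-0.007,0.037,0],[0,0,7]],[[-0.007,0.037,0],[0,0,7]],[[-0.007,0.01,0],[0,0,7]],[[0,0,0],[0,0,7]]]'
python3 -m inch '[[[0,0,0],[0,0,7]],[[0,0,0],[0,0,0]],[[0,0,0],[0,0,0]],[[0,0,0],[0,0,0]],[[0,0,0],[0,0,0]],[[0,0,0],[0,0,0]],[[0,0,0],[0,0,0]],[[0,0,0],[0,0,0]],[[0,0,0],[0,0,0]],[[0,0,0],[0,0,0]]]'
python3 - <<'E'
from h import *
w=r.camera_params('wrist');im=r.get_image('wrist');np.save('w3.npy',w,allow_pickle=True)
cv2.imwrite('pics/w3.png',im)
E
python3 -m inch '[[[-0.01,0.03,0],[0,0,0]],[[0,0.03,0],[0,0,0]],[[0,0.03,0],[0,0,0]],[[0,0,0],[0,0,0]],[[0,0,0],[0,0,0]],[[0,0,0],[0,0,0]],[[0,0,0],[0,0,0]],[[0,0,0],[0,0,0]],[[0,0,0],[0,0,0]],[[0,0,0],[0,0,0]]]'
python3 - <<'E'
from h import *
w=r.camera_params('wrist');im=r.get_image('wrist');np.save('w4.npy',w,allow_pickle=True)
cv2.imwrite('pics/w4.png',im)
w3=np.load('w3.npy',allow_pickle=True).item();print(r.sense()['q'])
a=proj(w3,[.507,.102,.1])[0];b=proj(w,[.507,.102,.1])[0];print(a,b)
i3=cv2.imread('pics/w3.png')
def c(i,p):
    x=int(np.clip(p[0]-66,0,560-133));y=int(np.clip(p[1]-100,0,420-200));print(x,y);return cv2.resize(i[y:y+200,x:x+133],(399,600),interpolation=cv2.INTER_CUBIC)
cv2.imwrite('pics/w34.png',np.hstack([c(i3,a),c(im,b)]))
E
```

```text
t: 3.53
tool_pos: [0.5152, 0.0147, 0.2658]
tool_rot: [[-0.965, 0.263, 0.001], [0.263, 0.965, 0.0], [-0.0, 0.0, -1.0]]
contact_force: [0.8, 0.2, -0.6]
gripper_width: 0.0498
gripper_force: 0.0
t: 4.37
tool_pos: [0.5168, 0.0101, 0.2651]
tool_rot: [[-0.988, 0.157, -0.0], [0.157, 0.988, 0.0], [0.0, 0.0, -1.0]]
contact_force: [-0.3, 0.4, 0.8]
gripper_width: 0.05
gripper_force: 0.0
t: 5.25
tool_pos: [0.5069, 0.0993, 0.265]
tool_rot: [[-0.987, 0.158, -0.0], [0.158, 0.987, -0.0], [0.0, -0.0, -1.0]]
contact_force: [-0.4, -0.0, -1.0]
gripper_width: 0.0499
gripper_force: 0.0
[ 0.46303905  0.29173198 -0.89211283  1.82491851  0.24869765  1.14230918
  0.89926652]
[386.94720264 165.75408598] [289.78182917 191.7280463 ]
320 65
223 91
```

View pics/w34.png

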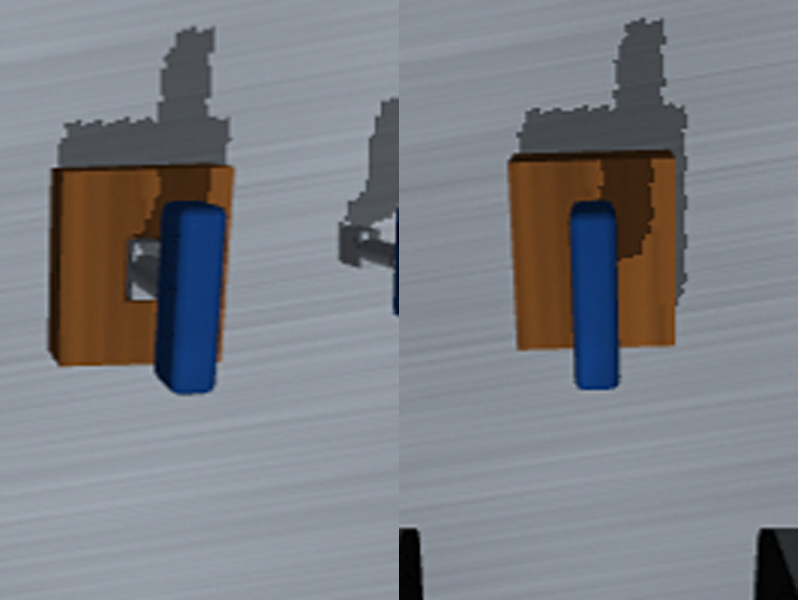

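The crops show the blue handle upright, with its top-face corners at (183–223,207) and (175–214,390) on the left, and (571–615,208) and (576–618,386) on the right.

```bash
python3 - <<'E'
from h import *
np.set_printoptions(precision=4,suppress=True)
w3=np.load('w3.npy',allow_pickle=True).item();w4=np.load('w4.npy',allow_pickle=True).item()
A=lambda x,y:(320+(x+.5)/3-.5,65+(y+.5)/3-.5);B=lambda x,y:(223+(x-399+.5)/3-.5,91+(y+.5)/3-.5)
e1=tri([(w3,A(203,205)),(w4,B(593,205))]);e2=tri([(w3,A(194,391)),(w4,B(597,387))])
print(e1,e2,(e1[0]+e2[0])/2,e1[0]-e2[0])
p,q=[atz(w4,B(*u),.103) for u in((593,205),(597,387))];print(p,q,(p+q)/2,np.degrees(np.arctan2(*(p-q)[[1,0]])),np.linalg.norm(p-q))
E
```

```text
(array([0.478 , 0.1045, 0.0988]), [0.0006474706347969968, 0.0006474706347970308]) (array([0.5324, 0.097 , 0.1033]), [0.00011358882291454956, 0.00011358882291441166]) [0.5052 0.1007 0.101 ] [-0.0544  0.0075 -0.0045]
[0.4767 0.1045 0.103 ] [0.5324 0.0969 0.103 ] [0.5046 0.1007 0.103 ] 172.24767035765862 0.05618786894764904
```

```bash
python3 -m inch '[[[-0.002,0.0014,-0.035],[0,0,1.3]],[[0,0,-0.035],[0,0,0]],[[0,0,-0.035],[0,0,0]],[[0,0,-0.035],[0,0,0]],[[0,0,-0.03],[0,0,0]],[[0,0,-0.015],[0,0,0]],[[0,0,-0.008],[0,0,0]],[[0,0,0],[0,0,0]],[[0,0,0],[0,0,0]],[[0,0,0],[0,0,0]]]'
python3 -m inch '[[[0,0,0],[0,0,0]],[[0,0,0],[0,0,0]],[[0,0,0],[0,0,0]],[[0,0,0],[0,0,0]],[[0,0,0],[0,0,0]],[[0,0,0],[0,0,0]],[[0,0,0],[0,0,0]],[[0,0,0],[0,0,0]],[[0,0,0],[0,0,0]],[[0,0,0],[0,0,0]]]' 0
```

```text
t: 6.13
tool_pos: [0.5059, 0.1019, 0.0734]
tool_rot: [[-0.991, 0.135, 0.003], [0.135, 0.991, 0.001], [-0.003, 0.001, -1.0]]
contact_force: [-0.5, 0.3, 0.3]
gripper_width: 0.0498
gripper_force: 0.0
t: 6.97
tool_pos: [0.5054, 0.1016, 0.073]
tool_rot: [[-0.991, 0.134, 0.001], [0.134, 0.991, -0.0], [-0.001, -0.0, -1.0]]
contact_force: [-0.9, -0.2, 7.0]
gripper_width: 0.0132
gripper_force: 59.0
```

```bash
python3 -m inch '[[[0,0,0.035],[0,0,0]],[[0,0,0.04],[0,0,0]],[[0,-0.01,0.03],[0,0,-7]],[[0.006,-0.036,0.03],[0,0,-7]],[[0.006,-0.038,0.03],[0,0,-7]],[[0.006,-0.038,0.015],[0,0,-7]],[[0.006,-0.038,0],[0,0,-7]],[[0.006,-0.038,0],[0,0,-7]],[[0.006,-0.038,0],[0,0,-7]],[[0.006,-0.038,0],[0,0,-7]]]'
python3 -m inch '[[[0.006,-0.038,0],[0,0,-7]],[[0.004,-0.038,0],[0,0,-7]],[[0,-0.038,0],[0,0,-4]],[[0,-0.03,0],[0,0,0]],[[0,0,0],[0,0,0]],[[0,0,0],[0,0,0]],[[0,0,0],[0,0,0]],[[0,0,0],[0,0,0]],[[0,0,0],[0,0,0]],[[0,0,0],[0,0,0]]]'
```

```text
t: 7.8
tool_pos: [0.5447, -0.1647, 0.2441]
tool_rot: [[-0.437, 0.899, -0.0], [0.899, 0.437, -0.0], [-0.0, -0.0, -1.0]]
contact_force: [0.7, 1.5, -2.1]
gripper_width: 0.013
gripper_force: 60.2
t: 8.63
tool_pos: [0.5555, -0.3054, 0.2444]
tool_rot: [[-0.146, 0.989, 0.0], [0.989, 0.146, 0.0], [0.0, 0.0, -1.0]]
contact_force: [0.1, -0.9, -0.9]
gripper_width: 0.0132
gripper_force: 60.2
```

```bash
python3 -m inch '[[[0.0025,-0.0225,0],[0,0,0]],[[0,0,-0.03],[0,0,0]],[[0,0,-0.03],[0,0,0]],[[0,0,-0.025],[0,0,0]],[[0,0,0],[0,0,0]],[[0,0,0],[0,0,0]],[[0,0,0],[0,0,0]],[[0,0,0],[0,0,0]],[[0,0,0],[0,0,0]],[[0,0,0],[0,0,0]]]'
python3 - <<'E'
from h import *
w=r.camera_params('wrist');im=r.get_image('wrist');s=r.get_image('scene')
p=proj(w,[.558,-.328,.08])[0];q=proj(r.camera_params('scene'),[.558,-.328,.1])[0];print(p,q)
def c(i,p,z):
    wd,h=400//z,600//z;x=int(np.clip(p[0]-wd/2,0,560-wd));y=int(np.clip(p[1]-h/2,0,420-h));print(x,y);return cv2.resize(i[y:y+h,x:x+wd],(400,600),interpolation=cv2.INTER_CUBIC)
cv2.imwrite('pics/k1.png',np.hstack([c(im,p,3),c(s,q,5)]))
E
```

```text
t: 9.47
tool_pos: [0.5584, -0.3295, 0.1608]
tool_rot: [[-0.144, 0.99, 0.002], [0.99, 0.144, -0.001], [-0.002, 0.002, -1.0]]
contact_force: [0.9, 0.3, -1.5]
gripper_width: 0.0129
gripper_force: 60.1
[284.14618765 219.3785768 ] [116.68039195 259.37811065]
217 119
76 199
```

View pics/k1.png

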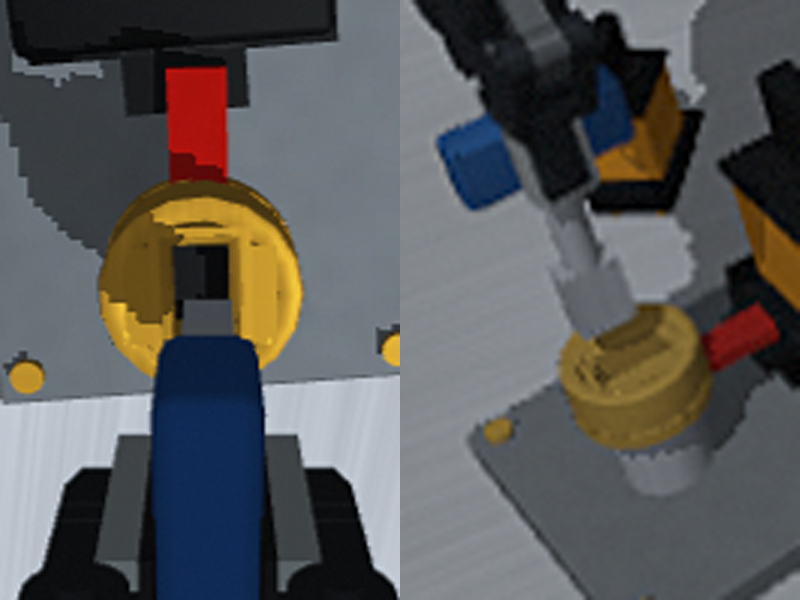

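```bash
python3 - <<'E'
from h import *
np.set_printoptions(precision=4,suppress=True)
w=r.camera_params('wrist');s=r.sense();f=lambda x,y:(217+(x+.5)/3-.5,119+(y+.5)/3-.5)
for n,u,z in[('slot end L',(175,246),.0725),('slot end R',(229,246),.0725),('knob L',(99,290),.07),('knob R',(302,290),.07),('tang L',(183,300),.093),('tang R',(232,300),.093),('tangL+',(183,300),.097),('barfar',(197,68),.06),('barnear',(200,178),.06)]: print(n,atz(w,f(*u),z))
print(s['tool_pos'])
E
```

```text
slot end L [ 0.5496 -0.3176  0.0725]
slot end R [ 0.5619 -0.3158  0.0725]
knob L [ 0.5334 -0.3315  0.07  ]
knob R [ 0.5807 -0.3246  0.07  ]
tang L [ 0.5527 -0.3234  0.093 ]
tang R [ 0.563  -0.3219  0.093 ]
tangL+ [ 0.5526 -0.3221  0.097 ]
barfar [ 0.549  -0.2784  0.06  ]
barnear [ 0.5534 -0.3036  0.06  ]
[ 0.558  -0.3294  0.1601]
```

The tang sits about 1–2 mm right and about 3 mm short of the slot centre. I correct part of that and insert.

```bash
python3 -m inch '[[[-0.0013,0.0022,0],[0,0,0]],[[0,0,-0.008],[0,0,0]],[[0,0,-0.006],[0,0,0]],[[0,0,-0.005],[0,0,0]],[[0,0,-0.004],[0,0,0]],[[0,0,-0.003],[0,0,0]],[[0,0,-0.003],[0,0,0]],[[0,0,0],[0,0,0]],[[0,0,0],[0,0,0]],[[0,0,0],[0,0,0]]]'
```

```text
t: 10.4
tool_pos: [0.5566, -0.3271, 0.1304]
tool_rot: [[-0.144, 0.99, 0.001], [0.99, 0.144, -0.0], [-0.0, 0.001, -1.0]]
contact_force: [0.3, 0.3, -2.0]
gripper_width: 0.0131
gripper_force: 60.1
```

```bash
python3 -m inch '[[[0.0005,-0.0005,-0.003],[0,0,0]],[[0,0,-0.001],[0,0,0]],[[0,0,0],[0,0,-5]],[[0,0,0],[0,0,-5]],[[0,0,0],[0,0,-5]],[[0,0,0],[0,0,-5]],[[0,0,0],[0,0,-5]],[[0,0,0],[0,0,-5]],[[0,0,0],[0,0,-5]],[[0,0,0],[0,0,-5]]]'
python3 -m inch '[[[0,0,0],[0,0,-5]],[[0,0,0],[0,0,-5]],[[0,0,0],[0,0,-5]],[[0,0,0],[0,0,-5]],[[0,0,0],[0,0,-5]],[[0,0,0],[0,0,-5]],[[0,0,0],[0,0,-5]],[[0,0,0],[0,0,0]],[[0,0,0],[0,0,0]],[[0,0,0],[0,0,0]]]'
python3 -c "
from rig import r;s=r.sense();print(s['moment'])"
```

```text
t: 11.23
tool_pos: [0.5568, -0.3272, 0.1259]
tool_rot: [[0.529, 0.849, -0.0], [0.849, -0.529, 0.0], [0.0, -0.0, -1.0]]
contact_force: [-0.1, 0.0, -2.3]
gripper_width: 0.0133
gripper_force: 60.1
t: 12.07
tool_pos: [0.5567, -0.3273, 0.1259]
tool_rot: [[0.918, 0.397, -0.0], [0.397, -0.918, 0.0], [-0.0, -0.0, -1.0]]
contact_force: [-0.2, 0.2, -3.1]
gripper_width: 0.0134
gripper_force: 60.1
[0.09461119 0.07757747 0.00349645]
```

```bash
python3 -m inch '[[[0,0,0],[0,0,-3]],[[0,0,0],[0,0,-3]],[[0,0,0],[0,0,-3]],[[0,0,0],[0,0,-3]],[[0,0,0],[0,0,-2]],[[0,0,0],[0,0,-2]],[[0,0,0],[0,0,-2]],[[0,0,0],[0,0,0]],[[0,0,0],[0,0,0]],[[0,0,0],[0,0,0]]]'
python3 -c "
from rig import r;s=r.sense();print(s['moment'])"
```

```text
t: 12.9
tool_pos: [0.5568, -0.3273, 0.126]
tool_rot: [[0.996, 0.094, -0.0], [0.094, -0.996, 0.0], [-0.0, -0.0, -1.0]]
contact_force: [0.8, 0.7, -1.6]
gripper_width: 0.013
gripper_force: 60.0
[0.15138383 0.03948452 0.29888577]
```

```bash
python3 -m inch '[[[0,0,0],[0,0,-2]],[[0,0,0],[0,0,-2]],[[0,0,0],[0,0,-2]],[[0,0,0],[0,0,0]],[[0,0,0],[0,0,0]],[[0,0,0],[0,0,0]],[[0,0,0],[0,0,0]],[[0,0,0],[0,0,0]],[[0,0,0],[0,0,0]],[[0,0,0],[0,0,0]]]'
python3 - <<'E'
from h import *
print(r.sense()['moment'])
w=r.camera_params('wrist');im=r.get_image('wrist');s=r.get_image('scene')
p=proj(w,[.58,-.31,.08])[0];q=proj(r.camera_params('scene'),[.558,-.30,.1])[0];print(p,q)
def c(i,p,z):
    wd,h=400//z,600//z;x=int(np.clip(p[0]-wd/2,0,560-wd));y=int(np.clip(p[1]-h/2,0,420-h));print(x,y);return cv2.resize(i[y:y+h,x:x+wd],(400,600),interpolation=cv2.INTER_CUBIC)
cv2.imwrite('pics/k2.png',np.hstack([c(im,p,2),c(s,q,4)]))
E
```

```text
t: 13.73
tool_pos: [0.5569, -0.3273, 0.126]
tool_rot: [[1.0, -0.012, 0.0], [-0.012, -1.0, 0.0], [0.0, -0.0, -1.0]]
contact_force: [1.2, 1.2, -5.7]
gripper_width: 0.0128
gripper_force: 62.1
[ 0.20118727 -0.25522693  1.11029621]
[252.72036954 207.15570277] [132.86279289 253.11625109]
152 57
82 178
```

View pics/k2.png

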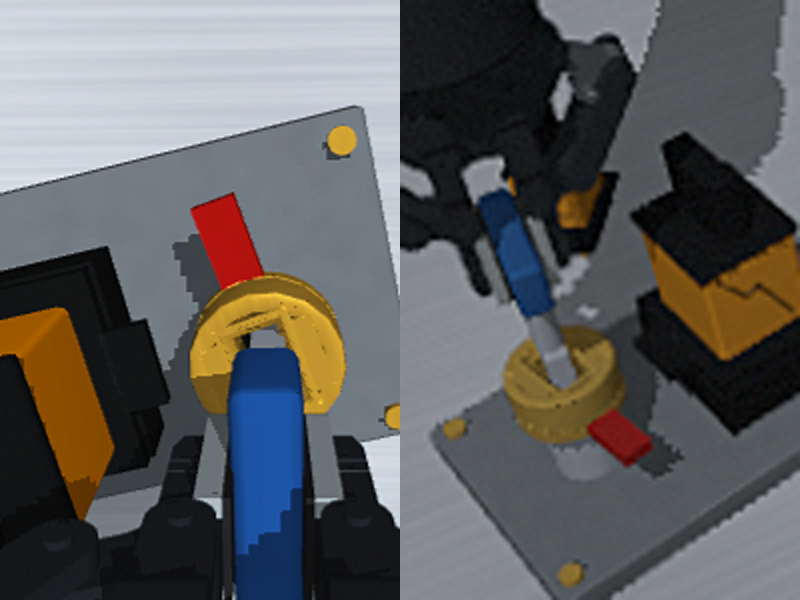

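Moment 1.1 N m: the knob is on its stop. The pictures show the red bar pointing outward, clear of the lug, with the key standing in the slot. I ease the torque, release and rise.

```bash
python3 -m inch '[[[0,0,0],[0,0,4]],[[0,0,0],[0,0,4]],[[0,0,0],[0,0,0]],[[0,0,0],[0,0,0]],[[0,0,0],[0,0,0]],[[0,0,0],[0,0,0]],[[0,0,0],[0,0,0]],[[0,0,0],[0,0,0]],[[0,0,0],[0,0,0]],[[0,0,0],[0,0,0]]]'
python3 -c "
from rig import r;s=r.sense();print(s['moment'])"
python3 -m inch '[[[0,0,0],[0,0,0]],[[0,0,0],[0,0,0]],[[0,0,0],[0,0,0]],[[0,0,0],[0,0,0]],[[0,0,0],[0,0,0]],[[0,0,0],[0,0,0]],[[0,0,0.01],[0,0,0]],[[0,0,0.03],[0,0,0]],[[0,0,0.04],[0,0,0]],[[0,0,0.04],[0,0,0]]]' 0.036
```

```text
t: 14.67
tool_pos: [0.5567, -0.3274, 0.1261]
tool_rot: [[0.992, 0.126, -0.0], [0.126, -0.992, 0.0], [-0.0, -0.0, -1.0]]
contact_force: [0.4, 2.5, -4.0]
gripper_width: 0.013
gripper_force: 59.8
[0.56509103 0.07193163 0.05684031]
t: 15.5
tool_pos: [0.5562, -0.3273, 0.2475]
tool_rot: [[0.992, 0.127, -0.002], [0.127, -0.992, 0.001], [-0.002, -0.001, -1.0]]
contact_force: [-0.0, -0.8, -0.7]
gripper_width: 0.036
gripper_force: 0.0
```

```bash
cat > shot.py <<'E'
from h import *
import sys
n=sys.argv[1];w=r.camera_params('wrist');im=r.get_image('wrist');np.save(n+'.npy',w,allow_pickle=True);cv2.imwrite(f'pics/{n}.png',im)
E
python3 shot.py v1
python3 -m inch '[[[-0.008,0.04,0],[0,0,5.4]],[[-0.008,0.04,0],[0,0,0]],[[0,0.003,0],[0,0,0]],[[0,0,0],[0,0,0]],[[0,0,0],[0,0,0]],[[0,0,0],[0,0,0]],[[0,0,0],[0,0,0]],[[0,0,0],[0,0,0]],[[0,0,0],[0,0,0]],[[0,0,0],[0,0,0]]]'
python3 shot.py v2
python3 - <<'E'
from h import *
o=[]
for n in('v1','v2'):
    w=np.load(n+'.npy',allow_pickle=True).item();i=cv2.imread(f'pics/{n}.png');p=proj(w,[.539,-.2466,.141])[0]
    x=int(np.clip(p[0]-66,0,560-133));y=int(np.clip(p[1]-80,0,220));print(n,p,x,y)
    c=cv2.resize(i[y:y+200,x:x+133],(399,600),interpolation=cv2.INTER_CUBIC);o.append(np.clip(c.astype(float)**.6*9.0,0,255).astype(np.uint8))
cv2.imwrite('pics/v12.png',np.hstack(o))
E
```

```text
t: 16.38
tool_pos: [0.5408, -0.2451, 0.2459]
tool_rot: [[0.976, 0.219, -0.0], [0.219, -0.976, -0.0], [-0.0, -0.0, -1.0]]
contact_force: [0.6, -0.2, 0.4]
gripper_width: 0.0363
gripper_force: 0.0
v1 [175.93413196 221.58216972] 109 141
v2 [285.34636993 216.29463138] 219 136
```

View pics/v12.png

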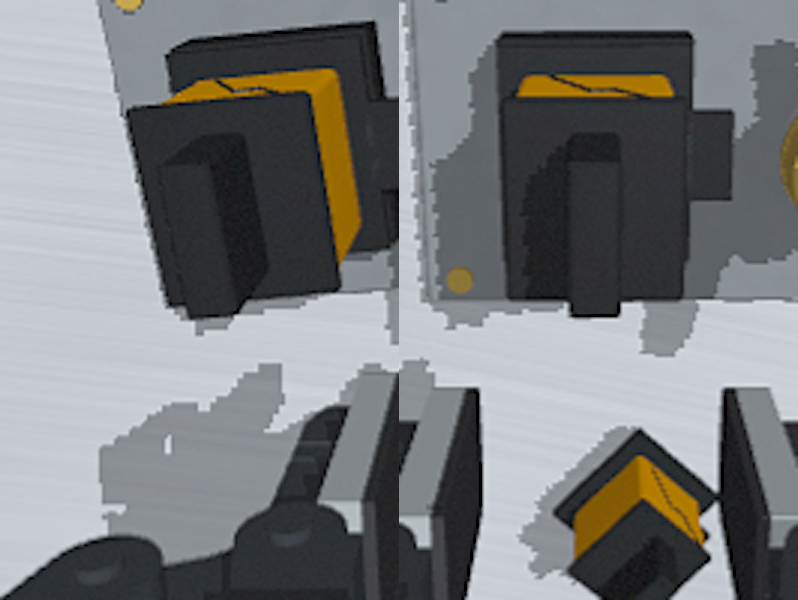

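```bash
python3 - <<'E'
from h import *
np.set_printoptions(precision=4,suppress=True)
a=np.load('v1.npy',allow_pickle=True).item();b=np.load('v2.npy',allow_pickle=True).item()
A=lambda x,y:(109+(x+.5)/3-.5,141+(y+.5)/3-.5);B=lambda x,y:(219+(x-399+.5)/3-.5,136+(y+.5)/3-.5)
P=[tri([(a,A(187,163)),(b,B(594,160))]),tri([(a,A(206,316)),(b,B(595,317))])]
print(P,(P[0][0]+P[1][0])/2);p,q=P[0][0],P[1][0];d=p-q;print(np.linalg.norm(d),np.degrees(np.arctan2(d[1],d[0])));s=r.sense();print(s['tool_pos'],s['tool_rot'][:,0])
p,q=[atz(b,B(*u),.141) for u in((594,160),(595,317))];print((p+q)/2)
E
```

```text
[(array([ 0.5582, -0.241 ,  0.1367]), [4.7639689338387406e-05, 4.763968933832583e-05]), (array([ 0.521 , -0.2496,  0.1456]), [0.00013405871988393894, 0.00013405871988401793])] [ 0.5396 -0.2453  0.1411]
0.0392118105558784 13.008465592827541
[ 0.5408 -0.2449  0.246 ] [ 0.9758  0.2189 -0.0002]
[ 0.5391 -0.2454  0.141 ]
```

```bash
python3 -m inch '[[[-0.0015,-0.0006,-0.03],[0,0,0]],[[0,0,-0.03],[0,0,0]],[[0,0,-0.03],[0,0,0]],[[0,0,-0.025],[0,0,0]],[[0,0,-0.012],[0,0,0]],[[0,0,-0.007],[0,0,0]],[[0,0,0],[0,0,0]],[[0,0,0],[0,0,0]],[[0,0,0],[0,0,0]],[[0,0,0],[0,0,0]]]'
python3 -m inch '[[[0,0,0],[0,0,0]],[[0,0,0],[0,0,0]],[[0,0,0],[0,0,0]],[[0,0,0],[0,0,0]],[[0,0,0],[0,0,0]],[[0,0,0],[0,0,0]],[[0,0,0],[0,0,0]],[[0,0,0],[0,0,0]],[[0,0,0],[0,0,0]],[[0,0,0],[0,0,0]]]' 0
```

```text
t: 17.27
tool_pos: [0.5404, -0.2456, 0.1138]
tool_rot: [[0.976, 0.219, 0.003], [0.219, -0.976, -0.001], [0.003, 0.002, -1.0]]
contact_force: [-0.9, 0.2, 0.3]
gripper_width: 0.036
gripper_force: 0.0
t: 18.1
tool_pos: [0.5399, -0.2449, 0.1131]
tool_rot: [[0.976, 0.22, 0.001], [0.22, -0.976, -0.0], [0.001, 0.0, -1.0]]
contact_force: [-1.3, 1.8, 5.9]
gripper_width: 0.0131
gripper_force: 59.1
```

```bash
python3 -m inch '[[[0,0,0.006],[0,0,0]],[[0,0,0.008],[0,0,0]],[[0,0,0.01],[0,0,0]],[[0,0,0.012],[0,0,0]],[[0,0,0.015],[0,0,0]],[[0,0,0.02],[0,0,0]],[[0,0,0.025],[0,0,0]],[[0,0,0.025],[0,0,0]],[[0,0,0.025],[0,0,0]],[[0,0,0.025],[0,0,0]]]'
python3 -c "
from rig import r;print(r.sense()['q'])"
```

```text
t: 18.93
tool_pos: [0.539, -0.2451, 0.2854]
tool_rot: [[0.976, 0.219, 0.001], [0.219, -0.976, -0.0], [0.001, 0.001, -1.0]]
contact_force: [0.4, -0.2, -3.6]
gripper_width: 0.0131
gripper_force: 58.5
[ 0.42069704  0.29331313 -0.08292741  1.66627041  0.0260686   1.18233335
 -1.01818524]
```

```bash
python3 -m inch '[[[0.005,0,0.01],[0,-4,0]],[[0.005,0,0.01],[0,-5,0]],[[0.005,0,0.01],[0,-5,0]],[[0.005,0,0.01],[0,-5,0]],[[0.005,0,0.01],[0,-5,0]],[[0.005,0,0],[0,-5,0]],[[0.005,0,0],[0,-5,0]],[[0.005,0,0],[0,-5,0]],[[0,0,0],[0,-4,0]],[[0,0,0],[0,-2,0]]]'
python3 -m inch '[[[0,0,0],[0,0,0]],[[0,0,0],[0,0,0]],[[0,0,0],[0,0,0]],[[0,0,0],[0,0,0]],[[0,0,0],[0,0,0]],[[0,0,0],[0,0,0]],[[0,0,0],[0,0,0]],[[0,0,0],[0,0,0]],[[0,0,0],[0,0,0]],[[0,0,0],[0,0,0]]]'
python3 -c "
from rig import r;s=r.sense();print(s['q'],s['moment'])
import cv2,numpy as np
a=r.get_image('scene');b=r.get_image('wrist')
x=cv2.resize(a[30:330,0:200],(400,600),interpolation=cv2.INTER_CUBIC);y=cv2.resize(b[100:400,180:380],(400,600),interpolation=cv2.INTER_CUBIC)
cv2.imwrite('pics/f.png',np.hstack([x,y]))"
```

```text
t: 19.77
tool_pos: [0.5772, -0.2448, 0.3323]
tool_rot: [[0.69, 0.155, 0.707], [0.219, -0.976, 0.0], [0.69, 0.155, -0.707]]
contact_force: [-0.9, 0.3, -4.2]
gripper_width: 0.0131
gripper_force: 58.7
t: 20.6
tool_pos: [0.5794, -0.2451, 0.3331]
tool_rot: [[0.69, 0.155, 0.707], [0.22, -0.976, 0.0], [0.69, 0.155, -0.707]]
contact_force: [-0.1, -0.1, -4.2]
gripper_width: 0.0133
gripper_force: 58.7
[ 0.69516095  0.07567884 -0.20782909  2.03766523 -0.83696652  0.44614351
 -0.19394354] [ 0.0078469   1.4041487  -0.00960449]
```

View pics/f.png

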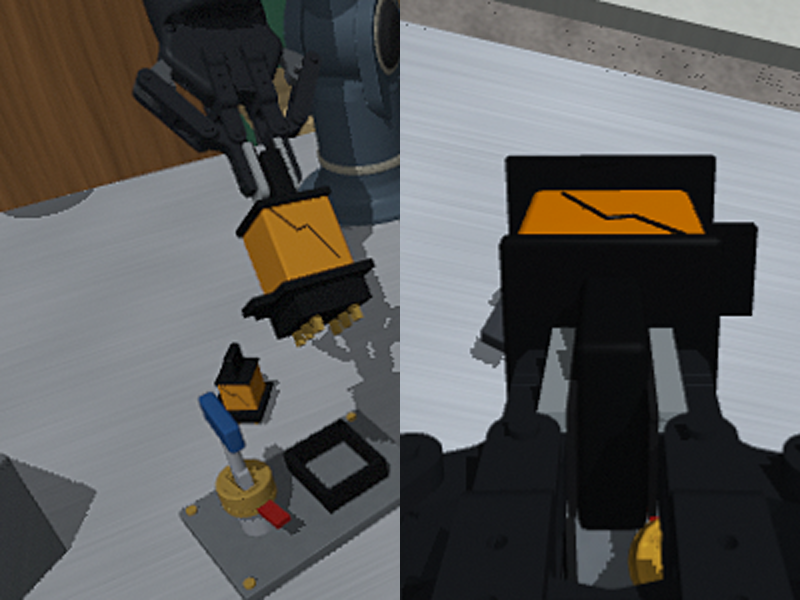

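Scene view: the relay is held tipped with its blades toward the window, the key stands in the knob and the bar is clear. Wrist view: lid edge at y≈237 (502–718), flange edge at y≈156 (506–715), fin end at (612,528). I check whether the relay slipped in the grip.

```bash
python3 - <<'E'
from h import *
from scipy.optimize import least_squares
from scipy.spatial.transform import Rotation as Ro
np.set_printoptions(precision=3,suppress=True)
w=r.camera_params('wrist');s=r.sense();R=np.array(s['tool_rot']);t=np.array(s['tool_pos'])
M=np.array([[30,26,85],[30,-26,85],[37,32,28],[37,-32,28],[-21,0,126]])/1e3
U=np.array([[501,237],[719,237],[506,156],[716,156],[613,528]]);U=np.c_[180+(U[:,0]+.5)/2-.5,100+(U[:,1]+.5)/2-.5]
flip=np.diag([1,-1,-1.])
def f(p):
    Q=Ro.from_euler('xyz',[0,p[0],p[3]]).as_matrix()
    X=(M-[0,0,.112])@Q.T+[p[1],p[4],p[2]]   # grip point, relay-like axes in tool
    return (proj(w,(R@flip@X.T).T+t)-U).ravel()
o=least_squares(f,[0,0,.015,0,0]);print('slip deg',np.degrees(o.x[[0,3]]),'grip offset',o.x[[1,4,2]],o.fun)
z=R@flip@Ro.from_euler('xyz',[0,o.x[0],o.x[3]]).as_matrix()[:,2];print(z,np.degrees(np.arccos(z@np.array([-.7071,0,.7071]))))
E
```

```text
slip deg [-18.79   -7.867] grip offset [-0.023 -0.111 -0.017] [ 22.287   6.471   8.031  18.997 -14.622 -16.31  -24.334  -3.233   1.385
  -9.31 ]
[-0.896 -0.027  0.442] 18.79211729462976
```

```bash
python3 - <<'E'
from h import *
np.set_printoptions(precision=1,suppress=True)
w=r.camera_params('wrist');s=r.sense();R=np.array(s['tool_rot']);t=np.array(s['tool_pos'])
from scipy.spatial.transform import Rotation as Ro
M=np.array([[30,26,91],[30,26,85],[30,-26,85],[37,32,34],[37,32,28],[37,-32,28],[-21,0,126],[21,0,126],[28,24,34],[28,24,85]])/1e3
F=np.diag([1,-1,-1.])
for a in(0,5,10,-5):
    X=(M-[0,0,.112])@Ro.from_euler('y',a,degrees=True).as_matrix().T+[0,0,.017]
    p=proj(w,(R@F@X.T).T+t);print(a,(np.c_[(p[:,0]-180)*2,(p[:,1]-100)*2]).astype(int).tolist())
print(w['cx'],w['cy'],w['D'],R.T@(w['xyz']-t))
E
```

```text
0 [[87, 237], [92, 228], [318, 228], [99, 154], [102, 150], [311, 150], [204, 540], [203, 346], [127, 183], [101, 237]]
5 [[90, 241], [94, 235], [316, 235], [101, 174], [104, 172], [309, 171], [204, 541], [203, 336], [128, 203], [103, 243]]
10 [[92, 247], [96, 243], [314, 243], [103, 195], [106, 193], [307, 193], [203, 541], [203, 326], [130, 224], [105, 251]]
-5 [[85, 233], [89, 223], [320, 222], [96, 134], [99, 128], [314, 128], [204, 538], [203, 358], [125, 163], [99, 231]]
285.74773065031144 214.56659418829778 [0. 0. 0. 0. 0.] [ 0.1  0.  -0.1]
```

With the crop offset handled correctly, the no-slip model predicts flange y 150, lid y 228 and fin 346/540. I observed 156, 237 and 346/528, so slip is about 1–2° at most. Tilt is 45° and the blade tips are at z≈0.26 m. Handing in.

```bash
python3 -c "
from rig import r;print(r.finish_job())"
```

```text
the job is handed in; nothing more can be done
None
```

I handed the job in at about 21 s: the key stands in the slot with the knob at its stop and the red bar clear, and the relay is held tipped about 45° with its blades toward the window, blade tips about 26 cm above the table. I saw no contact with the fuse carrier or pole pieces, and no verdict came back.

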